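# Open the ratchet bar clamp

## Robot

A 6-joint arm with a two-finger parallel gripper is mounted at the origin on a cart in front of the work surface, level with it; the furniture and walls round the work are solid. World frame = base frame: x ahead of the robot, y to its left, z up, the work surface at z = 0. Lengths are in mm, angles in rad, forces in N, time in s.
With the tool pointing down it reaches from about 300 to 1000 mm from the base axis. Payload 5.1 kg.
Tool frame: the origin (TCP) lies at the very end of the fingers, on their centre line; the grasp point (between the pads) lies 19 mm behind it (robot.grasp_offset is the z of the grasp point in the tool frame, in mm); z points along the fingers, x is the direction in which the jaws open and shut, and the axes are right-handed (so a half turn about z gives the same grasp; the last joint's range is limited). The gripper opens to 95 mm and grips with 3 to 60 N. Pads are 20 mm wide; open, the fingers measure 119 mm over their backs; the gripper's body (75 mm by 180 mm) begins 59 mm behind the grasp point.
Start: joints at [-1.328, 0.124, 1.65, -0, 1.367, -0.083], TCP at [208.011, -615.805, 214.656] pointing down, gripper open.
Joint ranges: [-2.61, 2.61], [-1.02, 2.33], [0.03, 2.71], [-1.35, 4.49], [0.32, 2.68], [-2.91, 2.91]. Speed limits (rad/s): [2.57, 2.57, 3.14, 3.14, 3.14, 3.14].

## Interface

Orientations are given as a unit quaternion [w, x, y, z].
In Python, from rig import robot gives the robot as it stands.
- The arm moves only by the tool apply_moves, never from a script. Its argument "targets" is a list that holds one entry, the list of rows, each a list of 6 numbers: the shift along the tool's x, y, z in m, then the turn, a rotation vector about the tool's x, y, z in degrees. In form: [[[tx, ty, tz, wx, wy, wz], ...]]. A call has 1 to 12 rows; each row shifts and turns the commanded pose from where the row before left it, along the tool's axes as they then stand; what a row does not reach is not made up. A row lasts 1/8 s, in which the tool goes at most 62.5 mm and 10.7 degrees, less where a joint would pass 70% of its speed; a pose out of reach is approached as far as the arm can. A call is refused whole if a number of a shift passes 0.0625 or a number of a turn 10.7, either way. A call with a gripper value outside its range is refused whole. "jaw" is the finger opening in m, from 0 to 0.0951, set as the call begins (left out, the last holds). The fingers move at their own pace and stop on an object; "squeeze" is the grip in N (left out, the last holds). Time passes only in rows, so rows that do not move let the fingers close. It gives the time, the measured TCP pose, the force and the opening at its end, in the units of the state.
- robot.get_obs(): the state, without advancing time (a new reading comes with each control period).
- robot.snapshot(name): name is "scene" or "top" or "wrist"; returns (picture, depth): 480x640x3 uint8, red, green, blue; 480x640 float32, mm along the optical axis (not along the pixel's ray), 0 where there is no reading.
- robot.calibration(name): a dict with "camera_matrix" (3x3 intrinsics, pixels), "R" (3x3) and "t" (3): a world point X has camera coordinates R X + t; the wrist camera has in their place "T_tool_cam" (4x4, takes a point from camera to tool coordinates, whose origin is the TCP and whose axes are the tool frame's). Camera axes: x right, y down, z forward; pixel columns grow to the right and rows downward; lengths in mm; the calibration is good to about 2 mm. A picture is of the moment at which its call begins: read the wrist's pose just before it. calibration takes no time and is no camera call.
- robot.finish_job(): hands the job in, once; it reports no verdict.
Trained networks look in the newest picture that a camera, given by its name, has taken for a name from the list of things; names that differ only in an ending like _2 or _b are one class to them, and where a whole thing is asked for, a point or a joint stands for the part that bears it (a point fixed in the world has none). Each returns a list of dicts, best first, with "confidence" (0 to 1); they miss things now and then, are a little off and sometimes report something else, mostly with a low value. They report only what shows in the picture. A call takes as long as a camera call. They do not tell look-alikes from the thing itself.
- robot.find_in(camera, thing): "extent" ([left, top, right, bottom] in pixels, round what is visible of it).
- robot.pinpoint(camera, thing): "position" ([column, row] in pixels: a listed point, or the origin of a listed thing).
The state is a dict: "time_s": time; "joint_positions": joint angles; "qd": joint speeds; "tau": joint torques, N m; "position": TCP position; "eef_rot": TCP orientation; "contact_force": force on the tool from outside, world axes, zero at the start; "torque": the same for the moment, N m; "finger_gap": opening from 0.0 (shut) to 1.0 (fully open).
Only numpy, scipy, OpenCV 4.12 (cv2) and the standard library are available. Lean on these libraries where they do the work, as an engineer would, in place of code of your own. Each camera call takes 0.05 s, during which the arm holds its last target. There are 200 camera calls.

## Task

The glue on the sanding block in the bar clamp has set: open the clamp. With the fingertips press the red release plate down and, keeping it pressed, push the blue sliding jaw back along its bar all the way to the end stop, then take the hand away so that the release springs up. Only press and push, do not pick anything up: leave the sanding block standing where it is, and the things beside the clamp in their places.

Things in the scene. Friction and masses are not known exactly. Their poses are not given: they have to be found in the camera images.
- clamp: bench bar clamp fixed to the bench: beech board 354 x 112 x 18 mm, toothed steel bar along its middle, grey fixed jaw (top z = 0.092) at one end, low grey end stop at the other. Origin on the bench top under the bar. +x runs along the bar, the way the sliding jaw opens (fixed jaw to end stop); y across, z up. The board spans x = -0.216 to +0.138 in this frame.
- release_top (a point): centre of the upper face of the red ribbed release plate on the blue sliding jaw, 54 mm above the bench when up. The plate is level, 56 mm along the bar and 50 mm across, and sinks straight down when pressed. The space over it is open to both sides; along the bar it is bounded by the push plate 31 mm away on one side and the 90 mm high jaw plate 81 mm away on the other.
- push_face (a point): point, 75 mm above the bench, on the upright blue push plate behind the release plate, on its face towards the fixed jaw (31 mm from release_top along +x of the clamp). The plate is 60 mm across, its upper edge 93 mm above the bench. A finger that holds the release plate down can push against this face to slide the jaw.
- end_stop (a point): point on the rubber-faced end stop, top at z = 0.052, where the back of the push plate arrives when the jaw is fully open. (Elsewhere: to the right of the clamp, round x = 0.45 to 0.6, y = -0.33, a fixed glue brush stands on a sole block and reaches about 0.33 m above the bench; keep the arm clear of it.)
- jaw (a joint): travel of the blue sliding jaw along +x of the clamp, m: 0 as clamped, 0.100 fully open against the end stop. Slides with about 3 N drag. While the release is up its pawl drops behind the next tooth (every 10 mm) and the jaw does not go back, so the release must stay pressed while the jaw is pushed.
- release (a joint): how far the release plate is pressed, m: 0 up (pawl in the teeth), 0.008 at its stop. The pawl is clear of the teeth from about 0.004. A spring resists with about 3 N at first, 7 N at the stop, and lifts the plate again when let go.
- block_center (a point): centre of the freshly glued wooden sanding block, 26 mm thick along the bar, 95 mm across it, 58 mm high, standing loose on edge on the wooden seat (38 mm above the bench) between the jaws
- spool_blue: wooden spool of blue thread, 40 mm across, 50 mm high; origin at the centre of its underside; stands loose beside the clamp
- wax: yellow wax block 34x52x20 mm; origin at the centre of its underside; stands loose beside the clamp
- heel_lift: tan leather heel lift 65x69x10 mm; origin at the centre of its underside; stands loose beside the clamp
- spool_brown: wooden spool of brown thread, 40 mm across, 50 mm high; origin at the centre of its underside; stands loose beside the clamp
- block: the same sanding block; its own z axis runs through its thickness, so it lies level, along the bar, while the block stands on edge; origin on the face towards the fixed jaw
Mind the look-alikes: they are no part of the job. What is shaped like the block but green or orange is not meant.

How it is judged (in metres and radians):
On the way, in this order (a step that is already met when the one before it is completed fails the run):
1. the fingers press the release plate until the pawl is clear of the teeth (value of joint release above 0.004 m and contact force between the fingers and release above 0.5 N), for 0.1 s.
2. the jaw is pushed back to the end stop (value of joint jaw above 0.094 m), for 0.1 s.
At the end, for the whole second after the job is handed in: the jaw stands within 6 mm of its end stop, the release has sprung up (less than 1.5 mm down), the sanding block still stands on edge within 12 mm of where it was, at rest, and the four things beside the clamp are within 12 mm of where they were (value of joint jaw above 0.094 m and value of joint release below 0.0015 m and linear speed of block below 0.01 m/s and distance of each of block_center, spool_blue, wax, heel_lift, spool_brown from where it was at the start of the episode below 0.012 m and angle between block's own z axis and vertical between 1.45 and 1.69 rad); the robot touches nothing.
It fails at once if the sanding block is lifted, carried, tipped or shoved from its place (not (distance of block_center from where it was at the start of the episode below 0.012 m) or not (angle between block's own z axis and vertical above 1.45 rad) or not (angle between block's own z axis and vertical below 1.69 rad)).
It fails at once if the fingers take hold of or press on the sanding block (contact force between the fingers and block above 3 N).
It fails at once if a thing beside the clamp is lifted or shifted (not (distance of spool_blue from where it was at the start of the episode below 0.012 m) or not (distance of wax from where it was at the start of the episode below 0.012 m) or not (distance of heel_lift from where it was at the start of the episode below 0.012 m) or not (distance of spool_brown from where it was at the start of the episode below 0.012 m)).
It also fails if it takes over 40 s, if anything falls off the work surface, if the arm or the gripper's body presses on something with over 40 N, if the wrist force passes 120 N, or if a joint passes its speed limit or range.

## Working session

There is one attempt and no reset: what is moved stays moved. The work goes in short steps, Python scripts to look and compute and a tool call to move; the robot and the scene stay as the last step left them, time stands still between calls to the robot, and variables do not carry over. Pictures are saved under pics/ and viewed, about 8 in all and at most 12, crops included, and the job is handed in when it is done.

Besides the shell and the picture viewer there is one more tool, called after "Call:" by a JSON object that holds its "op" and its "data". apply_moves: Moves the arm, as the interface text tells. Its arguments: {"type":"object","properties":{"targets":{"type":"array"},"jaw":{"type":"number"},"squeeze":{"type":"number"}},"required":["targets"]}

```bash
mkdir -p pics; cat > h.py <<'E'
from rig import robot
import numpy as np, cv2
from scipy.spatial.transform import Rotation as Rn
def quat(q): return Rn.from_quat([q[1],q[2],q[3],q[0]]).as_matrix()
def cam(name):
    c=robot.calibration(name);K=np.array(c["camera_matrix"])
    if name=="wrist":
        o=robot.get_obs();T=np.eye(4);T[:3,:3]=quat(o["eef_rot"]);T[:3,3]=o["position"]
        M=T@np.array(c["T_tool_cam"]);return K,M[:3,:3],M[:3,3]
    R=np.array(c["R"]);t=np.array(c["t"]);return K,R.T,-R.T@t
def at_z(C,p,z):
    K,R,o=C;r=R@np.linalg.solve(K,[p[0],p[1],1.]);return o+r*(z-o[2])/r[2]
def at_d(C,p,d):
    K,R,o=C;return o+R@(np.linalg.solve(K,[p[0],p[1],1.])*d)
def proj(C,X):
    K,R,o=C;c=K@(R.T@(np.array(X)-o));return c[:2]/c[2]
def save(im,f): cv2.imwrite("pics/"+f,im[:,:,::-1])
E
python3 - <<'E'
from h import *
np.set_printoptions(precision=1,suppress=True)
for n in("scene","top"):
    C=cam(n);im,d=robot.snapshot(n);save(im,n+".png");print(n,C[2])
    for th,z in(("clamp",0),("release_top",54),("push_face",75),("end_stop",52),("block_center",67),("spool_blue",0),("wax",0),("heel_lift",0),("spool_brown",0)):
        for r in robot.pinpoint(n,th)[:3]:
            p=r["position"];print(th,round(r["confidence"],2),np.array(p),at_z(C,p,z))
print(robot.get_obs())
E
```

```text
scene [-26.6 694.1 783.6]
clamp 0.71 [278.8 293.9] [528.8  44.6   0. ]
push_face 0.92 [292.8 262.9] [513.9  11.   75. ]
end_stop 0.95 [242.7 288.9] [563. 121.  52.]
end_stop 0.21 [353.2 305.6] [347.5  24.4  52. ]
block_center 0.91 [158.  316.2] [629.1 289.   67. ]
block_center 0.67 [213.3 350.4] [481.6 287.6  67. ]
block_center 0.64 [349.6 253.9] [436.6 -99.2  67. ]
spool_blue 0.76 [246.5 267.1] [649.9  17.3   0. ]
spool_blue 0.3 [304.5 266.1] [541.2 -68.4   0. ]
wax 0.73 [292.7 253.6] [593.6 -89.9   0. ]
wax 0.53 [354.  248.6] [ 482.7 -198.2    0. ]
spool_brown 0.6 [354.8 311.2] [362.  -10.5   0. ]
top [ 318.7  -45.5 1457. ]
clamp 0.77 [273.2 240.6] [527.2  43.4   0. ]
clamp 0.23 [291.9 250.4] [497.1 -12.    0. ]
release_top 0.57 [290.2 246.8] [501.   -8.5  54. ]
push_face 0.96 [281.  241.9] [512.5  16.8  75. ]
end_stop 0.62 [247.  225.7] [564.1 115.5  52. ]
block_center 0.76 [193.5 194.7] [653.6 267.3  67. ]
block_center 0.72 [428.3 318.3] [ 292.6 -393.4   67. ]
block_center 0.64 [195.7 245. ] [507.8 258.3  67. ]
spool_blue 0.65 [282.9 202.8] [642.   13.8   0. ]
wax 0.72 [314.4 215.1] [603.2 -80.6   0. ]
heel_lift 0.96 [259.8 287.1] [389.7  83.2   0. ]
spool_brown 0.62 [288.  293.8] [368.8   0.6   0. ]
spool_brown 0.36 [315.8 218.2] [593.7 -84.7   0. ]
{'time_s': 1.0, 'joint_positions': array([-1.3,  0.1,  1.7, -0. ,  1.4, -0.1]), 'qd': array([ 0.,  0.,  0., -0.,  0., -0.]), 'tau': array([ -0. , -41.8, -36. ,   0.1,   0. ,  -0. ]), 'position': array([ 208. , -615.8,  214.7]), 'eef_rot': array([ 0. ,  0.8, -0.6, -0. ]), 'contact_force': array([0.6, 0.3, 0.3]), 'torque': array([0.1, 0. , 0. ]), 'finger_gap': 0.998906105344468}
```

```bash
python3 - <<'E'
import cv2
a=cv2.imread("pics/scene.png");b=cv2.imread("pics/top.png")
a=cv2.resize(a[190:390,120:440],(640,400));b=cv2.resize(b[160:340,160:448],(640,400))
cv2.imwrite("pics/c1.png",a);cv2.imwrite("pics/c2.png",b)
E
```

```text
(no output)
```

View pics/c1.png

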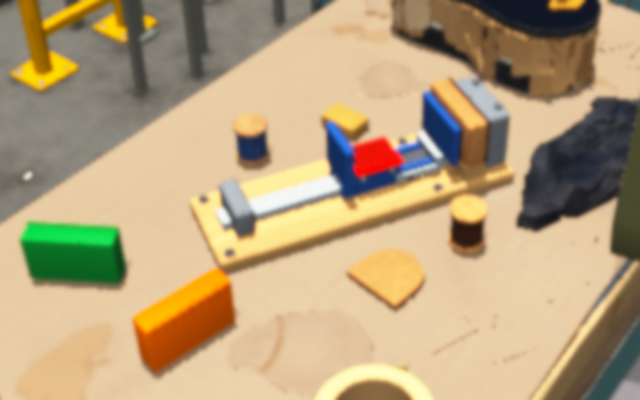

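View pics/c2.png

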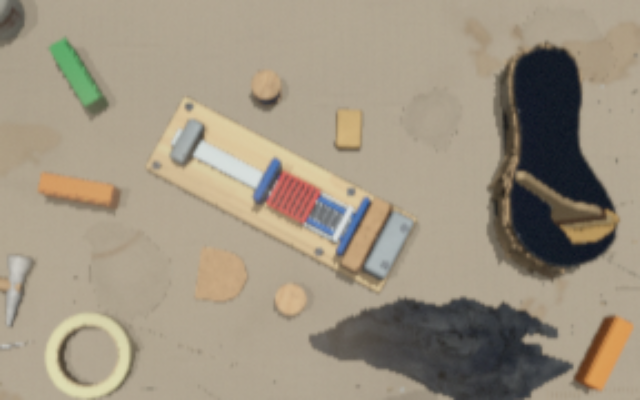

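The wooden block in the clamp, scene (350,254), is the real one. The green one at scene (158,316) and the orange ones at (213,350) and near top (428,318) are look-alikes. Next I'll measure the red plate and the bar axis.

```bash
python3 - <<'E'
from h import *
np.set_printoptions(precision=3,suppress=True)
for n in("scene","top"):
    C=cam(n);im,d=robot.snapshot(n)
    hsv=cv2.cvtColor(im,cv2.COLOR_RGB2HSV)
    m=((hsv[...,0]<8)|(hsv[...,0]>172))&(hsv[...,1]>150)&(hsv[...,2]>80)
    m[:160]=0;m[340:]=0;m[:,:200]=0;m[:,400:]=0
    k,l,s,c=cv2.connectedComponentsWithStats(m.astype(np.uint8))
    i=1+np.argmax(s[1:,4]);q=c[i];ys,xs=np.where(l==i);dd=d[ys,xs]
    P=np.array([at_z(C,(x,y),54) for x,y in zip(xs,ys)])
    box=cv2.minAreaRect(P[:,:2].astype(np.float32))
    print(n,s[i],q,at_z(C,q,54),"box",box,"depth pts",np.median([at_d(C,(x,y),e) for x,y,e in zip(xs,ys,dd) if e>0],axis=0))
    if n=="top":
        # board beech: points at depth height ~18
        H=[(at_d(C,(x,y),d[y,x])) for y in range(190,310) for x in range(215,360) if d[y,x]>0]
        H=np.array(H);B=H[(H[:,2]>12)&(H[:,2]<26)]
        print(len(B),cv2.minAreaRect(B[:,:2].astype(np.float32)))
        B=H[(H[:,2]>80)];print("tall",len(B),B[:,2].max(),cv2.minAreaRect(B[:,:2].astype(np.float32)))
        print("max near path", [(round(at_d(C,(x,y),d[y,x])[2])) for x,y in((330,260),(350,300),(380,280),(400,240),(360,320))])
o=robot.get_obs();print(quat(o["eef_rot"]))
E
```

```text
scene [297 259  25  20 340] [307.121 268.415] [492.55  -12.888  54.   ] box ((496.04461669921875, -12.001750946044922), (58.28892517089844, 53.82981491088867), 61.23336410522461) depth pts [490.319 -13.024  56.565]Traceback (most recent call last):
  File "<stdin>", line 9, in <module>
    return _wrapfunc(a, 'argmax', axis=axis, out=out, **kwds)
    return bound(*args, **kwds)
ValueError: attempt to get argmax of an empty sequence
```

```bash
python3 - <<'E'
from h import *
np.set_printoptions(precision=3,suppress=True)
o=robot.get_obs();R=quat(o["eef_rot"]);print(R)
a=np.degrees(np.arctan2(R[1,0],R[0,0]));want=61.9-90
print("x angle",a,"turn tool z",-(want-a))
x=np.radians(want);X=np.array([np.cos(x),np.sin(x),0]);Y=np.array([X[1],-X[0],0])
p=o["position"]
for w in([300,-400,280],[420,-150,280],[497,-11,270]):
    v=np.array(w)-p;print(w,"tool",X@v,Y@v,-v[2]);p=np.array(w)
E
```

```text
[[ 0.32  -0.947  0.   ]
 [-0.947 -0.32  -0.   ]
 [ 0.     0.    -1.   ]]
x angle -71.33216995193635 turn tool z -43.23216995193635
[300, -400, 280] tool -20.500597478051834 -233.70499683099519 -65.33763279317967
[420, -150, 280] tool -11.897746382732372 -277.05314225074613 0
[497, -11, 270] tool 2.45311719386243 -158.88354923035038 10
```

Call:
{"op": "apply_moves", "data": {"targets": [[[0,0,-0.013,0,0,-8.65],[0,0,-0.013,0,0,-8.65],[0,0,-0.013,0,0,-8.65],[0,0,-0.013,0,0,-8.65],[0,0,-0.013,0,0,-8.63],[-0.0034,-0.039,0,0,0,0],[-0.0034,-0.039,0,0,0,0],[-0.0034,-0.039,0,0,0,0],[-0.0034,-0.039,0,0,0,0],[-0.0034,-0.039,0,0,0,0],[-0.0034,-0.039,0,0,0,0]]], "jaw": 0}}

```text
time_s: 2.48
position: [300.6, -398.6, 279.8]
eef_rot: [0.0, 0.97, -0.243, 0.0]
contact_force: [-0.3, 0.4, 1.1]
finger_gap: 0.006
```

Call:
{"op": "apply_moves", "data": {"targets": [[[-0.0017,-0.0396,0,0,0,0],[-0.0017,-0.0396,0,0,0,0],[-0.0017,-0.0396,0,0,0,0],[-0.0017,-0.0396,0,0,0,0],[-0.0017,-0.0396,0,0,0,0],[-0.0017,-0.0396,0,0,0,0],[-0.0017,-0.0396,0,0,0,0],[0.0006,-0.04,0.0025,0,0,0],[0.0006,-0.04,0.0025,0,0,0],[0.0006,-0.04,0.0025,0,0,0],[0.0006,-0.04,0.0025,0,0,0],[0,0,0,0,0,0]]]}}

```text
time_s: 3.98
position: [498.2, -7.9, 269.3]
eef_rot: [-0.0, 0.971, -0.241, -0.0]
contact_force: [-0.5, -1.1, -0.1]
finger_gap: 0.004
```

```bash
python3 - <<'E'
from h import *
np.set_printoptions(precision=3,suppress=True)
C=cam("wrist");im,d=robot.snapshot("wrist");save(im,"w1.png")
o=robot.get_obs();R=quat(o["eef_rot"]);print(o["time_s"],o["position"],R[:,0],R[:,2],o["finger_gap"],o["joint_positions"],o["contact_force"])
for th,z in(("release_top",54),("push_face",75),("end_stop",52),("block_center",67)):
    for r in robot.pinpoint("wrist",th)[:2]:
        X=at_z(C,r["position"],z);print(th,r,X,"tool",R.T@(X-o["position"]))
hsv=cv2.cvtColor(im,cv2.COLOR_RGB2HSV)
m=((hsv[...,0]<8)|(hsv[...,0]>172))&(hsv[...,1]>150)&(hsv[...,2]>80)
k,l,s,c=cv2.connectedComponentsWithStats(m.astype(np.uint8))
i=1+np.argmax(s[1:,4]);ys,xs=np.where(l==i)
P=np.array([at_z(C,(x,y),54) for x,y in zip(xs,ys)])
print(s[i],c[i],cv2.minAreaRect(P[:,:2].astype(np.float32)),"med depth z",np.median([at_d(C,(x,y),d[y,x])[2] for x,y in zip(xs[::20],ys[::20]) if d[y,x]>0]))
E
```

```text
4.025 [497.85   -8.959 269.46 ] [ 0.883 -0.469 -0.   ] [-0.001 -0.    -1.   ] 0.003719965663317366 [-0.126 -0.248  1.914 -0.     1.477  0.363] [-0.113  0.049  0.341]
release_top {'position': [321.0, 214.2], 'confidence': 0.82} [503.015 -11.06   54.   ] tool [  5.651  -0.696 215.457]
push_face {'position': [317.4, 191.8], 'confidence': 0.64} [511.996  14.584  75.   ] tool [  1.543 -27.544 194.443]
[ 296  192   45   49 1476] [317.561 217.257] ((498.95355224609375, -11.864006042480469), (53.189945220947266, 48.24656677246094), 61.371055603027344) med depth z 53.267891385368955
```

View pics/w1.png

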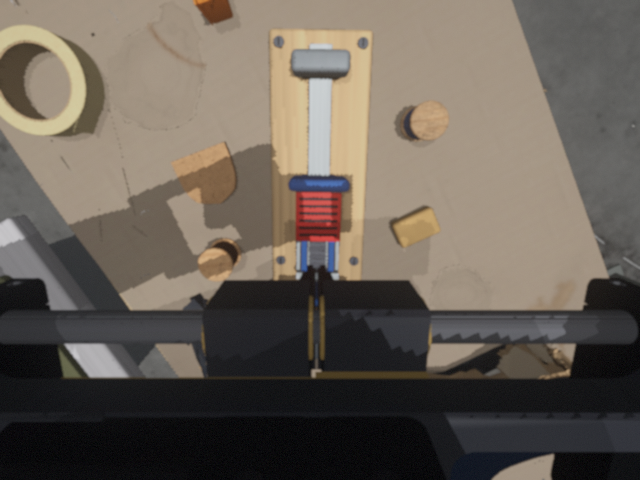

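Looking down the bar, the wrist view shows the red plate centred at (318,217), the blue push plate at row 184 and the end stop at (320,62). The tool is aligned with the bar. I'll descend close to the push plate.

Call:
{"op": "apply_moves", "data": {"targets": [[[0.0023,-0.014,0.03,0,0,0],[0,0,0.04,0,0,0],[0,0,0.04,0,0,0],[0,0,0.04,0,0,0],[0,0,0.03,0,0,0],[0,0,0.015,0,0,0],[0,0,0.005,0,0,0],[0,0,0,0,0,0]]]}}

```text
time_s: 5.22
position: [507.1, 1.3, 70.6]
eef_rot: [-0.0, 0.97, -0.243, 0.001]
contact_force: [0.3, 0.8, 0.5]
finger_gap: 0.006
```

```bash
python3 - <<'E'
from h import *
im,d=robot.snapshot("wrist");im2,_=robot.snapshot("scene")
save(np.hstack([cv2.resize(im,(400,300)),cv2.resize(im2[220:340,240:400],(400,300))]),"w2.png")
o=robot.get_obs();print(o["time_s"],o["position"],o["contact_force"])
E
```

```text
5.325 [507.53696105   1.43270414  71.13365661] [ 0.18916563 -0.10579303 -0.4480677 ]
```

View pics/w2.png

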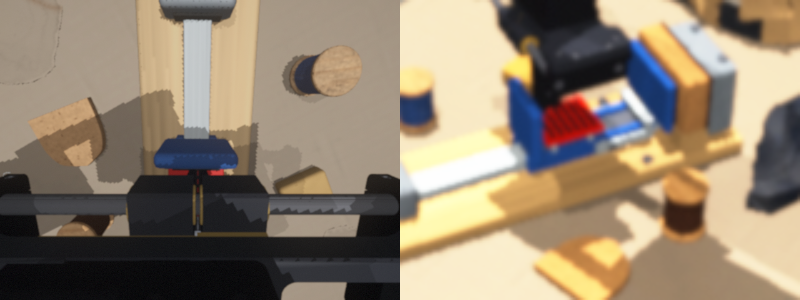

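The fingertips are over the red plate, just in front of the blue push plate (left panel about (197,165)). Now I press.

Call:
{"op": "apply_moves", "data": {"targets": [[[0,0,0.01,0,0,0],[0,0,0.005,0,0,0],[0,0,0.004,0,0,0],[0,0,0.003,0,0,0],[0,0,0.002,0,0,0],[0,0,0,0,0,0],[0,0,0,0,0,0]]]}}

```text
time_s: 6.2
position: [506.3, 1.7, 46.2]
eef_rot: [0.0, 0.97, -0.243, -0.0]
contact_force: [-3.8, 0.7, 6.5]
finger_gap: 0.004
```

Call:
{"op": "apply_moves", "data": {"targets": [[[0,0,0.001,0,0,0],[0,0,0,0,0,0],[0,0,0,0,0,0]]]}}

```text
time_s: 6.58
position: [506.4, 1.7, 46.1]
eef_rot: [0.0, 0.97, -0.243, -0.001]
contact_force: [-6.1, 1.2, 12.1]
finger_gap: 0.007
```

At the stop (12 N). Now I push along the bar.

Call:
{"op": "apply_moves", "data": {"targets": [[[0,-0.003,0,0,0,0],[0,-0.004,0,0,0,0],[0,-0.005,0,0,0,0],[0,-0.006,0,0,0,0],[0,-0.006,0,0,0,0],[0,-0.006,0,0,0,0]]]}}

```text
time_s: 7.32
position: [520.7, 28.0, 46.1]
eef_rot: [0.0, 0.97, -0.243, -0.0]
contact_force: [-6.0, -0.3, 11.0]
finger_gap: 0.006
```

Call:
{"op": "apply_moves", "data": {"targets": [[[0,-0.007,0,0,0,0],[0,-0.007,0,0,0,0],[0,-0.007,0,0,0,0],[0,-0.007,0,0,0,0],[0,-0.007,0,0,0,0],[0,-0.007,0,0,0,0],[0,-0.007,0,0,0,0],[0,-0.006,0,0,0,0],[0,-0.005,0,0,0,0],[0,0,0,0,0,0]]]}}

```text
time_s: 8.57
position: [549.9, 81.2, 46.2]
eef_rot: [-0.0, 0.97, -0.243, 0.001]
contact_force: [-2.0, -0.9, 8.2]
finger_gap: 0.006
```

```bash
python3 - <<'E'
from h import *
im,d=robot.snapshot("wrist");im2,_=robot.snapshot("scene")
save(np.hstack([cv2.resize(im,(400,300)),cv2.resize(im2[220:340,220:380],(400,300))]),"w3.png")
o=robot.get_obs();R=quat(o["eef_rot"]);print(o["time_s"],o["position"],R.T@o["contact_force"])
E
```

```text
8.675 [549.87606286  81.22230137  46.1865651 ] [-2.49148437  1.29359849 -8.2941892 ]
```

View pics/w3.png

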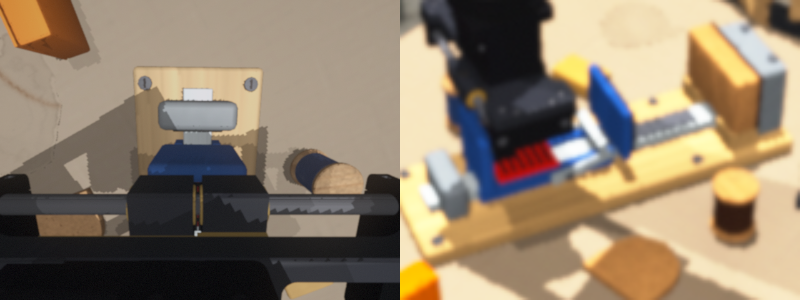

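The jaw has followed to within about 15 mm of the stop, and the block is still standing at the fixed jaw (right panel about (720,65)). I'll push on to the stop.

Call:
{"op": "apply_moves", "data": {"targets": [[[0,-0.004,0,0,0,0],[0,-0.004,0,0,0,0],[0,-0.003,0,0,0,0],[0,-0.002,0,0,0,0],[0,0,0,0,0,0]]]}}

```text
time_s: 9.3
position: [555.7, 91.2, 46.2]
eef_rot: [0.001, 0.97, -0.242, 0.001]
contact_force: [-3.2, -6.3, 9.7]
finger_gap: 0.006
```

Call:
{"op": "apply_moves", "data": {"targets": [[[0,-0.002,0,0,0,0],[0,-0.002,0,0,0,0],[0,0,0,0,0,0]]]}}

```text
time_s: 9.68
position: [556.5, 92.4, 46.2]
eef_rot: [0.004, 0.97, -0.242, -0.0]
contact_force: [-9.2, -14.7, 13.7]
finger_gap: 0.004
```

Call:
{"op": "apply_moves", "data": {"targets": [[[0,-0.002,0,0,0,0],[0,0,0,0,0,0]]]}}

```text
time_s: 9.93
position: [556.4, 92.4, 46.2]
eef_rot: [0.006, 0.97, -0.242, -0.001]
contact_force: [-13.3, -21.0, 17.6]
finger_gap: 0.003
```

```bash
python3 - <<'E'
from h import *
im,d=robot.snapshot("wrist");im2,_=robot.snapshot("scene")
save(np.hstack([im[80:320,160:480],cv2.resize(im2[245:315,210:303],(319,240))]),"w4.png")
o=robot.get_obs();R=quat(o["eef_rot"]);print(o["time_s"],o["position"],R.T@o["contact_force"])
E
```

```text
10.025 [556.36700965  92.37329895  46.20092955] [ -1.89302899  25.26632546 -17.61197576]
```

View pics/w4.png

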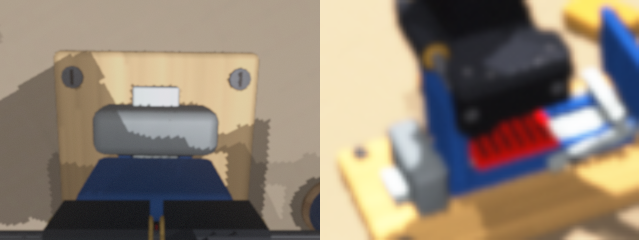

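The push plate is against the end stop: the TCP no longer advances, and the force is 25 N. I'll ease the push off, then lift straight up.

Call:
{"op": "apply_moves", "data": {"targets": [[[0,0.002,0,0,0,0],[0,0.002,0,0,0,0],[0,0,-0.004,0,0,0],[0,0,-0.006,0,0,0],[0,0.002,-0.01,0,0,0],[0,0.002,-0.02,0,0,0],[0,0.002,-0.03,0,0,0],[0,0,-0.04,0,0,0],[0,-0.0,-0.04,0,0,0],[0,0.02,-0.04,0,0,0],[0,0.03,-0.01,0,0,0],[0,0,0,0,0,0]]]}}

```text
time_s: 11.52
position: [530.0, 44.2, 247.6]
eef_rot: [-0.001, 0.97, -0.244, 0.002]
contact_force: [-0.4, -0.9, -0.2]
finger_gap: 0.005
```

```bash
python3 - <<'E'
from h import *
np.set_printoptions(precision=2,suppress=True)
C=cam("wrist");im,d=robot.snapshot("wrist");im2,_=robot.snapshot("scene")
save(np.hstack([cv2.resize(im,(400,300)),cv2.resize(im2[210:330,210:370],(400,300))]),"w5.png")
o=robot.get_obs();print(o["time_s"],o["position"],o["contact_force"])
hsv=cv2.cvtColor(im,cv2.COLOR_RGB2HSV)
m=((hsv[...,0]<8)|(hsv[...,0]>172))&(hsv[...,1]>150)&(hsv[...,2]>80)
k,l,s,c=cv2.connectedComponentsWithStats(m.astype(np.uint8))
i=1+np.argmax(s[1:,4]);ys,xs=np.where(l==i)
P=np.array([at_z(C,(x,y),54) for x,y in zip(xs,ys)])
print(s[i],cv2.minAreaRect(P[:,:2].astype(np.float32)),"z",np.median([at_d(C,(x,y),d[y,x])[2] for x,y in zip(xs[::10],ys[::10]) if d[y,x]>0]))
for th,z in(("push_face",75),("release_top",54)):
    for r in robot.pinpoint("wrist",th)[:1]: print(th,at_z(C,r["position"],z))
C=cam("top");robot.snapshot("top")
for th in("spool_blue","wax","heel_lift","spool_brown"):
    for r in robot.pinpoint("top",th)[:1]: print(th,at_z(C,r["position"],0))
E
```

```text
11.625 [529.53  45.14 245.01] [-0.33 -0.53 -0.55]
[ 291  155   49   56 1338] ((546.9774169921875, 75.63478088378906), (54.36134338378906, 48.51788330078125), 60.501773834228516) z 53.079348548280876
push_face [560.34 105.53  75.  ]
release_top [553.18  77.59  54.  ]
wax [596.73 -83.8    0.  ]
spool_brown [375.18  -6.24   0.  ]
```

View pics/w5.png

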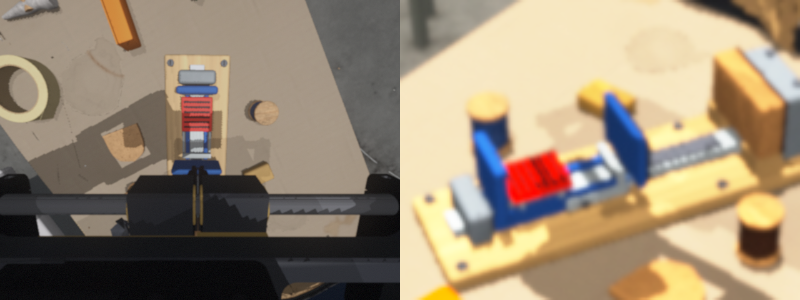

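```bash
python3 -c "
from rig import robot
print(robot.finish_job())"
```

```text
the job is handed in; nothing more can be done
None
```

I opened the clamp and handed the job in at about 11.7 s, with no verdict reported. With the fingers shut, I pressed the red release plate to its stop (about 12 N). Keeping it pressed, I pushed the jaw back until it stopped against the end stop (about 25 N), then eased off and lifted clear.

- **Jaw:** the red plate moved 99.8 mm along the bar between the wrist views before and after the push, against 100 mm for fully open.
- **Release:** the plate reads z = 53.1 mm, against 53.3 mm before pressing, so it has sprung up.
- **Sanding block:** it still stands at the fixed jaw in the last picture. I did not measure its final position.
- **Things beside the clamp:** all four look in place in the last pictures. In the final top-camera check the networks found only the wax and the brown spool. Those readings were 7 to 9 mm from the first ones, which is about as far as two readings of the same thing differed at the start. The blue spool and heel lift were not found, so I checked them only by eye. The force readings showed no sign of the arm touching any of them.

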